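# Step the attenuator slide and fire one shutter shot

### The job

Pull the attenuator slide (the flat, square-topped grip, not the round-topped one) one detent out towards the robot, squeezing its latch tab to free it, and let go so that the latch snaps in at that next detent. Then draw the beam shutter's sprung pull knob back until its sear holds it, let go of it, and press the trip plate on top of the shutter to fire it. Leave the round-topped slide where it is and do not shift the loose lens post, dish or screwdriver.

Things in the scene. Friction and masses are not known exactly. Their poses are not given: they have to be found in the camera images.
- platform: Fixed aluminium platform 170 x 250 mm, underside 130 mm above the table, on four 16 mm posts (front ones at x -45, y +-113 mm), a blue laser head on it flush with its front edge (200 mm wide, top 214 mm). Origin on the table, midway across, 80 mm behind its front edge; x away from the front (roughly away from the robot), y left. Both slides travel along this x.
- platform_edge (a point): Middle of the platform's lower front edge, 130 mm up. Both slide grips' centres stand 5 mm in front of this edge and 52 mm below it, 43 mm to either side, so they are reached with the tool tilted 30 to 45 degrees, its rear end leaning out to the platform's -x.
- nd_slide_grip (a point): Where to pinch the attenuator slide: centre of its upright aluminium grip, square flat top 97 mm above the table; this point 78 mm up, axes as the platform's. Block 24 mm on x, plain face at y -14.5 mm, latch tab on the +y side. Pinch along y: 34 mm wide free, 29 mm with the tab pressed, then centred on this point. Moves with the slide. Clear of obstacles 50 mm to its +x; track below is 41 mm high.
- nd_slide_tabface (a point): Centre of the outer face of its latch tab, a dark steel plate 22 mm wide on x, 52 to 95 mm above the table; it is pressed 5 mm towards -y (towards the grip).
- nd_slide (a joint): Attenuator slide: 0 at start (start up to 1 mm off), grows in m as it is pulled out to the front (-x of the platform). Detents every 25 mm (at -0.025, 0, 0.025, 0.050), each with 2 mm of play either way; friction 1.5 N. Locked unless the tab is pressed at least 4 mm.
- nd_slide_tab (a joint): Its latch tab: 0 = out (latched if at a detent), 0.005 = fully pressed; spring 3 N at first, 7 N fully pressed. Released between detents it rests at about 0.0035 until the slide reaches a detent, then snaps out.
- iris_slide_grip (a point): The same point on the other slide, 86 mm beside the first (on either side): round cap 30 mm across on its grip, a like tab; to be left alone.
- iris_slide (a joint): The round-topped slide, 0 at start, same sense and detents.
- shutter: Fixed grey beam shutter box 75 x 90 x 80 mm high (base plate 100 x 110 mm); origin on the table under it, x away from the pull knob, y left; front face at x -30 mm.
- striker_knob (a point): Point to grip on the shutter's pull knob: an upright dark steel bar 14 mm thick on y, 20 mm on x, from 40 to 98 mm above the table, on a 10 mm rod 52 mm up, in front of the shutter. This point is 84 mm up, 80 mm in front of the shutter's origin when home. Axes as the shutter's.
- striker (a joint): The knob's draw: 0 home, grows in m as it is pulled out to -x of the shutter; stop at 0.036. Spring 4.5 N at home to 10 N. The sear catches when drawn beyond 0.029; let go, it then stands at about 0.028. Fired, it flies home to 0.
- trip_top (a point): Centre of the top of the trip plate on the shutter: steel plate 20 x 26 mm, 6 mm thick, 100 mm above the table, 10 mm in front of the shutter's origin, on a stem 11 mm clear of the box top.
- trip (a joint): Trip plate: 0 up, 0.007 fully pressed (1.6 N at first, 4 N fully, springs back up); the sear lets go when it is pressed some 4 to 6 mm.
- lens_post_mid (a point): Loose lens on a post beside the shutter's knob (about 105 mm to its left): base 48 mm across, post 17 mm thick, lens ring 52 mm across with its top 160 mm above the table; this point on the post 80 mm up. Leave in place.
- dish_mid (a point): Loose metal dish 72 mm across, 30 mm high, in front of the platform; point at mid height on its axis. Leave in place.
- driver_grip (a point): Loose screwdriver 150 mm long lying on the table in the middle, about 30 mm high; point on its handle. Leave in place.
Mind the look-alikes: they are no part of the job. What is shaped like the part that bears lens_post_mid but yellow is not meant.

How it is judged:
By the outcome, as a careful person would: the job done as asked, in the order asked, and still so for the second after the job is handed in, with the robot touching nothing.
It also fails if it takes over 54 s, if anything falls off the work surface, if the arm or the gripper's body presses on something with over 40 N, if the wrist force passes 120 N, or if a joint passes its speed limit or range.

### The arm

A 6-joint arm with a two-finger parallel gripper is mounted at the origin on the work surface. World frame = base frame: x ahead of the robot, y to its left, z up, the work surface at z = 0. Lengths are in m, angles in rad, forces in N, time in s.
With the tool pointing down it reaches from about 0.25 to 0.775 m from the base axis. Payload 4 kg.
Tool frame: the origin (TCP) lies at the very end of the fingers, on their centre line; the grasp point (between the pads) lies tcp_to_grasp behind it (tcp_to_grasp is the distance from the TCP to the grasp point, in m); z points along the fingers, y is the direction in which the jaws open and shut (so a half turn about z gives the same grasp; the last joint's range is limited). The gripper opens to 94 mm and grips with 3 to 60 N. Pads are 16 mm wide; open, the fingers measure 119 mm over their backs; the gripper's body (75 mm by 177 mm) begins 78 mm behind the grasp point.
Start: joints at [-1.312, 0.087, 1.371, -0, 1.684, -0.103], TCP at [0.195, -0.514, 0.185] pointing down, gripper open.
Joint ranges: [-3.1, 3.1], [-0.76, 2.03], [0.27, 2.55], [-1.08, 4.22], [0.17, 2.65], [-2.57, 2.57]. Speed limits (rad/s): [2.79, 2.79, 3.14, 3.14, 3.14, 3.14].

### API

Orientations are given as [roll, pitch, yaw] about the fixed x, y, z axes, in that order (R = Rz(yaw) Ry(pitch) Rx(roll)).
In Python, from bench import * gives the robot as it stands.
- The arm moves only by the tool play_rows, never from a script. Its argument "rows" is a list of rows, each a list of 3 entries, a list of its own where there are three numbers: the finger opening in cm, from 0 to 9.4, then the shift along the world's x, y, z in cm, then the turn, a rotation vector about the world's x, y, z in rad. A call has 1 to 8 rows; each row is the pose to reach, as a shift and turn from the pose commanded when the call began; what a row does not reach only later rows make up. A row lasts 1/12 s, in which the tool goes at most 41.7 mm and 7.16 degrees, less where a joint would pass 70% of its speed; a pose out of reach is approached as far as the arm can. A call with a gripper value outside its range is refused whole. The fingers move at their own pace and stop on an object; the grip force is fixed at half the most. Time passes only in rows, so rows that repeat a pose let the fingers close. It gives the time, the measured TCP pose, the force and the opening at its end, in the units of the state.
- get_obs(): the state, without advancing time (a new reading comes with each control period).
- snapshot(name): name is "scene" or "top"; returns a dict with "pixels" (384x512x3 uint8, red, green, blue), "fx", "fy", "cx", "cy" (pixels), "rvec" (rotation vector, rad) and "tvec" (3), from world to camera coordinates, as OpenCV has them. Camera axes: x right, y down, z forward; pixel columns grow to the right and rows downward; lengths in m; the calibration is good to about 2 mm. A picture is of the moment at which its call begins. There is no depth.
- close_job(): hands the job in, once; it reports no verdict.
Trained networks look in the newest picture that a camera, given by its name, has taken for a name from the list of things; names that differ only in an ending like _2 or _b are one class to them, and where a whole thing is asked for, a point or a joint stands for the part that bears it (a point fixed in the world has none). Each returns a list of dicts, best first, with "confidence" (0 to 1); they miss things now and then, are a little off and sometimes report something else, mostly with a low value. They report only what shows in the picture. A call takes as long as a camera call. They do not tell look-alikes from the thing itself.
- silhouettes(camera, label): "mask" (384x512 bool, what is visible of it) and "point" ([row, column] in pixels, amid what is visible of it).
The state is a dict: "time": time; "joint_positions": joint angles; "qvel": joint speeds; "joint_torque": joint torques, N m; "tool_pos": TCP position; "ee_rot": TCP orientation; "wrist_force": force on the tool from outside, world axes, zero at the start; "wrist_torque": the same for the moment, N m; "width": finger opening in m.
Only numpy, scipy, OpenCV 4.12 (cv2) and the standard library are available. Lean on these libraries where they do the work, as an engineer would, in place of code of your own. Each camera call takes 0.05 s, during which the arm holds its last target. There are 200 camera calls.

## Working session

There is one attempt and no reset: what is moved stays moved. The work goes in short steps, Python scripts to look and compute and a tool call to move; the robot and the scene stay as the last step left them, time stands still between calls to the robot, and variables do not carry over. Pictures are saved under pics/ and viewed, about 8 in all and at most 12, crops included, and the job is handed in when it is done.

Besides the shell and the picture viewer there is one more tool, called after "Call:" in YAML: its name, and indented under it one key for each argument. play_rows: Moves the arm, as the interface text tells. Its arguments: {"type":"object","properties":{"rows":{"type":"array"}},"required":["rows"]}

```bash
ls; mkdir -p pics; cat > h.py <<'E'
from bench import *
import numpy as np, cv2
def snap(n):
    s=snapshot(n); R=cv2.Rodrigues(np.array(s["rvec"],float))[0]; t=np.array(s["tvec"],float).ravel()
    return s,R,t
def ray(c,uv,z):
    s,R,t=c; d=R.T@np.array([(uv[0]-s["cx"])/s["fx"],(uv[1]-s["cy"])/s["fy"],1]); o=-R.T@t
    return o+d*(z-o[2])/d[2]
def proj(c,p):
    s,R,t=c; q=R@np.array(p,float)+t; return np.array([s["fx"]*q[0]/q[2]+s["cx"],s["fy"]*q[1]/q[2]+s["cy"]])
def save(c,name,crop=None,k=1):
    im=c[0]["pixels"][:,:,::-1]
    if crop: im=im[crop[1]:crop[3],crop[0]:crop[2]]
    cv2.imwrite("pics/"+name+".png",cv2.resize(im,None,fx=k,fy=k,interpolation=cv2.INTER_CUBIC))
E
python3 - <<'E'
from h import *
o=get_obs(); print({k:np.round(v,3) for k,v in o.items()})
ims=[]
for n in("scene","top"):
    c=snap(n); save(c,n+"0",None,1.5); print(n,c[0]["fx"],c[0]["cx"],c[0]["cy"],"cam",-c[1].T@c[2])
    for l in "platform nd_slide_grip nd_slide_tabface iris_slide_grip shutter striker_knob trip_top lens_post_mid dish_mid driver_grip".split():
        print(l,[(round(float(d["confidence"]),2),np.round(d["point"]).astype(int).tolist(),int(d["mask"].sum())) for d in silhouettes(n,l)])
E
```

```text
pics
{'time': np.float64(0.0), 'joint_positions': array([-1.312,  0.088,  1.372, -0.   ,  1.684, -0.103]), 'qvel': array([ 0.001,  0.   ,  0.   , -0.001, -0.001,  0.001]), 'joint_torque': array([ 0.0000e+00, -3.4017e+01, -3.0243e+01,  7.2000e-02,  3.3000e-02,
       -0.0000e+00]), 'tool_pos': array([ 0.195, -0.514,  0.184]), 'ee_rot': array([-3.139, -0.   ,  0.362]), 'wrist_force': array([ 0.321, -0.398, -0.457]), 'wrist_torque': array([ 0.029, -0.001,  0.001]), 'width': np.float64(0.094)}
scene 475.9841600457944 257.50379324925245 189.95690002930644 cam [ 0.30867927 -0.19627485  1.12456808]
platform [(0.7, [228, 360], 10935)]
nd_slide_grip [(0.62, [258, 308], 290)]
nd_slide_tabface [(0.57, [256, 304], 30)]
iris_slide_grip [(0.86, [286, 341], 273)]
shutter [(0.64, [152, 228], 2134), (0.56, [305, 285], 746)]
striker_knob [(0.71, [160, 201], 165)]
trip_top [(0.53, [144, 224], 80)]
lens_post_mid [(0.97, [87, 206], 541), (0.74, [141, 157], 506), (0.65, [99, 154], 597), (0.55, [114, 191], 583)]
dish_mid [(0.76, [305, 283], 788), (0.24, [232, 359], 10741)]
driver_grip [(0.78, [235, 234], 391)]
top 469.4350390374762 257.5155218962432 193.55119564365214 cam [0.3191871  0.02923347 1.11338751]
platform [(0.82, [160, 371], 10011)]
nd_slide_grip [(0.72, [207, 341], 285), (0.29, [169, 198], 115)]
nd_slide_tabface [(0.5, [212, 334], 73)]
iris_slide_grip [(0.77, [210, 379], 339)]
shutter [(0.98, [171, 202], 2174)]
striker_knob [(0.66, [194, 190], 147), (0.52, [213, 377], 326)]
trip_top [(0.65, [164, 199], 103)]
lens_post_mid [(0.84, [180, 110], 602), (0.78, [214, 135], 452), (0.76, [171, 153], 614), (0.61, [137, 144], 566)]
dish_mid [(0.95, [261, 348], 721), (0.51, [167, 198], 75)]
driver_grip [(0.89, [237, 263], 417), (0.67, [214, 378], 374)]
```

View pics/scene0.png

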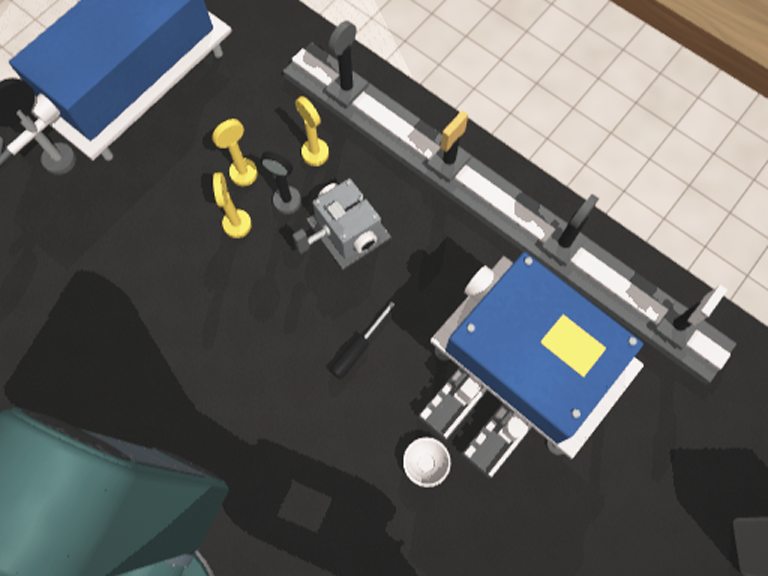

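View pics/top0.png

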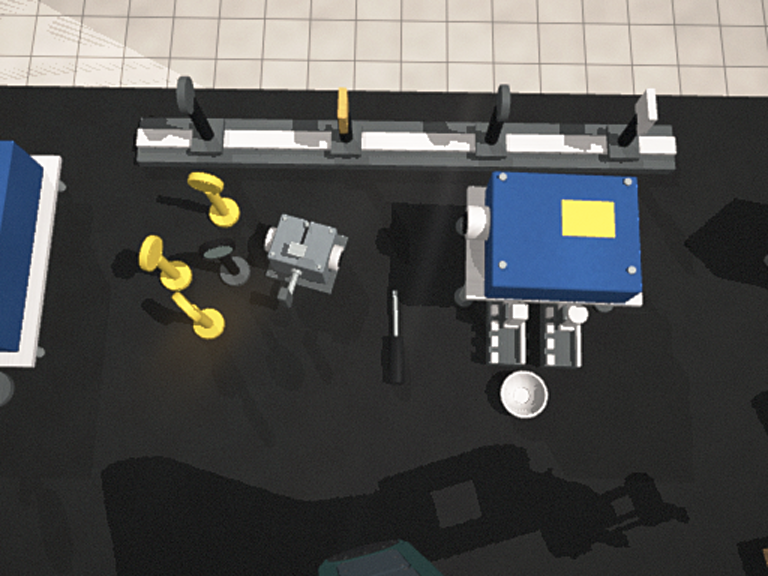

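The scene shows the square-topped grip at (308,258) and the round cap at (341,286); in the top view they are at about (345,208) and (385,209). The shutter is at (202,171) in the top view, with the dark lens to its left among the yellow look-alikes. Next is a zoomed composite for exact corners.

```bash
python3 - <<'E'
from h import *
c=snap("top"); d=snap("scene")
def cr(c,x,y,w,h,k): return cv2.resize(c[0]["pixels"][y:y+h,x:x+w,::-1],None,fx=k,fy=k,interpolation=cv2.INTER_CUBIC)
a=np.hstack([cr(c,310,190,80,60,5),cr(c,170,138,80,60,5)])
b=np.hstack([cr(d,275,235,80,60,5),cr(d,185,115,80,60,5)])
cv2.imwrite("pics/z1.png",np.vstack([a,b]))
for n,cc in(("top",c),("scene",d)):
    for l,z in(("nd_slide_grip",.09),("nd_slide_tabface",.09),("iris_slide_grip",.095),("striker_knob",.09),("trip_top",.1),("dish_mid",.015),("driver_grip",.015)):
        s=silhouettes(n,l)
        if s: p=s[0]["point"]; print(n,l,np.round(p,1),np.round(ray(cc,(p[1],p[0]),z),3))
E
```

```text
top nd_slide_grip [208.3 343.3] [ 0.536 -0.164  0.09 ]
top nd_slide_tabface [211.5 337.6] [ 0.528 -0.151  0.09 ]
top iris_slide_grip [213.  379.3] [ 0.525 -0.242  0.095]
top striker_knob [192.2 192.5] [0.568 0.174 0.09 ]
top trip_top [193.5 192.7] [0.563 0.172 0.1  ]
top dish_mid [262.7 349.1] [ 0.423 -0.188  0.015]
top driver_grip [238.2 259.9] [0.477 0.021 0.015]
scene nd_slide_grip [257.3 302.3] [ 0.527 -0.148  0.09 ]
scene nd_slide_tabface [158.  198.8] [0.558 0.183 0.09 ]
scene iris_slide_grip [285.1 339.1] [ 0.528 -0.246  0.095]
scene striker_knob [161.3 199. ] [0.552 0.177 0.09 ]
scene trip_top [140.7 225.5] [0.628 0.161 0.1  ]
scene dish_mid [305.4 284.9] [ 0.43  -0.182  0.015]
scene driver_grip [233.8 235.1] [0.485 0.013 0.015]
```

View pics/z1.png

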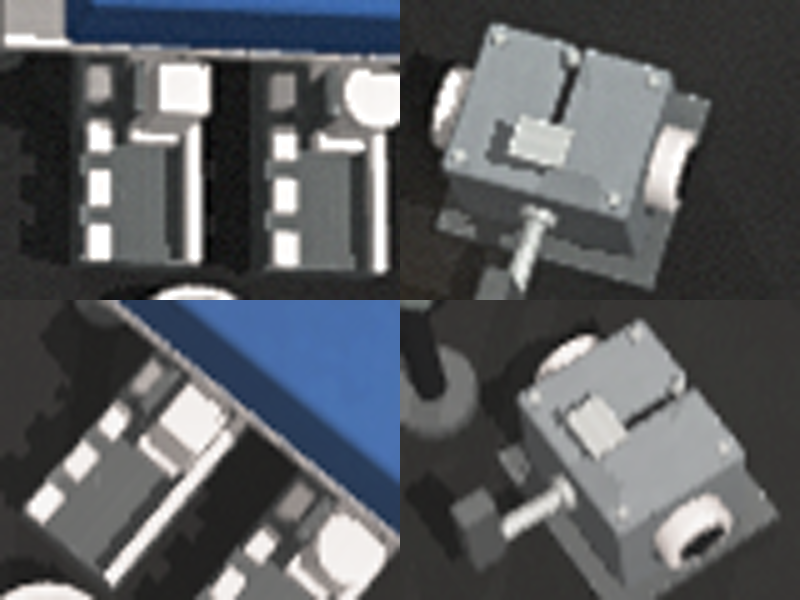

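```bash
cat > m.py <<'E'
from h import *
c=snap("top"); d=snap("scene")
T=lambda u,v,l: (310+u/5,190+v/5) if l else (170+(u-400)/5,138+v/5)
S=lambda u,v,l: (275+u/5,235+(v-300)/5) if l else (185+(u-400)/5,115+(v-300)/5)
def P(n,z,a,b,l):
    p=ray(c,T(*a,l),z); q=ray(d,S(*b,l),z); print(n,np.round(p,4),np.round(q,4)); return (p+q)/2
P("square",.097,(184.5,88.5),(190,418),1)
P("round",.097,(375,95),(350,550),1)
P("trip",.1,(543,140),(597,428),0)
f=P("FL",.08,(443,178),(520,400),0); g=P("FR",.08,(630,217),(625,525),0)
h=P("BL",.08,(490,22),(635,320),0); k=P("BR",.08,(672,72),(745,457),0)
for a,b in((g,f),(k,h),(f,h),(g,k)): e=b-a; print(np.linalg.norm(e),np.degrees(np.arctan2(e[1],e[0])))
P("track+y front", .041,(80,262),(25,510),1);P("track-y front", .041,(200,262),(105,585),1)
for n,t in(("platform edge L",(5,45)),("edge R",(398,60))): print(n,ray(c,T(*t,1),.136))
E
python3 m.py
```

```text
square [ 0.5359 -0.1704  0.097 ] [ 0.5377 -0.1685  0.097 ]
round [ 0.5342 -0.2547  0.097 ] [ 0.536  -0.2557  0.097 ]
trip [0.6264 0.1614 0.1   ] [0.627  0.1628 0.1   ]
FL [0.6137 0.2089 0.08  ] [0.6208 0.2081 0.08  ]
FR [0.5965 0.1228 0.08  ] [0.6035 0.1267 0.08  ]
BL [0.6894 0.1911 0.08  ] [0.6889 0.1933 0.08  ]
BR [0.6662 0.1057 0.08  ] [0.6669 0.1053 0.08  ]
0.0855516875012325 78.3859443731193
0.08958141030155757 75.39475914372328
0.0737278695329153 -12.800651478847294
0.06925105728052348 -16.114964264934997
track+y front [ 0.4658 -0.1309  0.041 ] [ 0.4691 -0.1348  0.041 ]
track-y front [ 0.4666 -0.186   0.041 ] [ 0.4658 -0.1833  0.041 ]
platform edge L [ 0.54551205 -0.08656404  0.136     ]
edge R [ 0.54137937 -0.25442222  0.136     ]
```

```bash
cat >> h.py <<'E'
from scipy.spatial.transform import Rotation as Ro
def rot(yaw,tilt):  # yaw: axis dir; tool z forward-down by tilt, jaws horizontal
    return Ro.from_euler('z',yaw)*Ro.from_euler('y',-tilt)*Ro.from_euler('x',np.pi)
def goto(grasp,yaw,tilt,back=0,flip=False,tip=False):
    o=get_obs(); R0=Ro.from_euler('xyz',o["ee_rot"]); R=rot(yaw,tilt)
    if flip: R=R*Ro.from_euler('z',np.pi)
    z=R.apply([0,0,1]); tcp=np.array(grasp)+z*((0 if tip else tcp_to_grasp)-back)
    print("z",np.round(z,3),"tcp",np.round(tcp,4),"shift cm",np.round((tcp-o["tool_pos"])*100,2),"turn",np.round((R*R0.inv()).as_rotvec(),3))
E
python3 - <<'E'
from h import *
print(tcp_to_grasp)
y=np.radians(-1.3)
goto([.537,-.1665,.078],y,np.radians(38),.12)
goto([.537,-.1665,.078],y,np.radians(38),0)
c=snap("top")
for l in [d for d in silhouettes("top","lens_post_mid")]:
    m=l["mask"];v,u=np.nonzero(m);print(u.min(),u.max(),v.min(),v.max())
for n,uv in(("lens",(157,180)),("y1",(149,142)),("y2",(118,184)),("y3",(139,215))): print(n,ray(c,uv,0.0))
E
```

```text
0.0188
z [ 0.616 -0.014 -0.788] tcp [ 0.4747 -0.1651  0.1577] shift cm [28.   34.93 -2.72] turn [ 0.113 -0.658 -0.37 ]
z [ 0.616 -0.014 -0.788] tcp [ 0.5486 -0.1668  0.0632] shift cm [ 35.39  34.76 -12.18] turn [ 0.113 -0.658 -0.37 ]
133 166 157 191
92 127 157 193
115 148 195 224
lens [0.619373   0.27491446 0.        ]
y1 [0.7175887  0.30121528 0.        ]
y2 [0.60782529 0.36966617 0.        ]
y3 [0.53138342 0.31268097 0.        ]
```

Call:
play_rows:
  rows:
    - [5.0,[20,25,0],[0.113,-0.658,-0.37]]
    - [5.0,[20,25,0],[0.113,-0.658,-0.37]]
    - [5.0,[20,25,0],[0.113,-0.658,-0.37]]
    - [5.0,[20,25,0],[0.113,-0.658,-0.37]]
    - [5.0,[20,25,0],[0.113,-0.658,-0.37]]
    - [5.0,[20,25,0],[0.113,-0.658,-0.37]]
    - [5.0,[20,25,0],[0.113,-0.658,-0.37]]
    - [5.0,[20,25,0],[0.113,-0.658,-0.37]]

```text
time: 2.77
tool_pos: [0.3938, -0.2617, 0.1826]
ee_rot: [-3.137, -0.663, -0.029]
wrist_force: [0.1, 0.1, 0.3]
width: 0.05
```

```bash
cat > g1.py <<'E'
from h import *
y=np.radians(-1.3)
print(get_obs()["time"])
for b in (.12,.07,0): goto([.537,-.1665,.078],y,np.radians(38),b)
E
python3 g1.py
```

```text
2.7667
z [ 0.616 -0.014 -0.788] tcp [ 0.4747 -0.1651  0.1577] shift cm [ 8.09  9.66 -2.49] turn [-0.004  0.     0.003]
z [ 0.616 -0.014 -0.788] tcp [ 0.5055 -0.1658  0.1183] shift cm [11.17  9.59 -6.43] turn [-0.004  0.     0.003]
z [ 0.616 -0.014 -0.788] tcp [ 0.5486 -0.1668  0.0632] shift cm [ 15.48   9.5  -11.95] turn [-0.004  0.     0.003]
```

Call:
play_rows:
  rows:
    - [5.0,[2.7,3.2,-0.8],[0,0,0]]
    - [5.0,[5.4,6.4,-1.6],[0,0,0]]
    - [5.0,[8.1,9.6,-2.5],[0,0,0]]
    - [5.0,[11.2,9.6,-6.4],[0,0,0]]
    - [5.0,[11.2,9.6,-6.4],[0,0,0]]
    - [5.0,[11.2,9.6,-6.4],[0,0,0]]

```text
time: 3.27
tool_pos: [0.5062, -0.1652, 0.1172]
ee_rot: [-3.137, -0.658, -0.021]
wrist_force: [0.3, -0.3, 0.2]
width: 0.05
```

```bash
python3 - <<'E'
from h import *
c=snap("top"); d=snap("scene")
def cr(c,x,y,w,h,k): return cv2.resize(c[0]["pixels"][y:y+h,x:x+w,::-1],None,fx=k,fy=k,interpolation=cv2.INTER_CUBIC)
cv2.imwrite("pics/z2.png",np.hstack([cr(c,300,180,100,100,4),cr(d,265,220,100,100,4)]))
print(get_obs()["tool_pos"],proj(c,get_obs()["tool_pos"]),proj(d,get_obs()["tool_pos"]))
E
python3 g1.py
```

```text
[ 0.50664142 -0.16805455  0.12100827] [348.34441285 218.72644085] [305.21746658 267.58702521]
3.3667
z [ 0.616 -0.014 -0.788] tcp [ 0.4747 -0.1651  0.1577] shift cm [-3.19  0.3   3.67] turn [-0.    -0.    -0.001]
z [ 0.616 -0.014 -0.788] tcp [ 0.5055 -0.1658  0.1183] shift cm [-0.12  0.23 -0.27] turn [-0.    -0.    -0.001]
z [ 0.616 -0.014 -0.788] tcp [ 0.5486 -0.1668  0.0632] shift cm [ 4.19  0.13 -5.78] turn [-0.    -0.    -0.001]
```

View pics/z2.png

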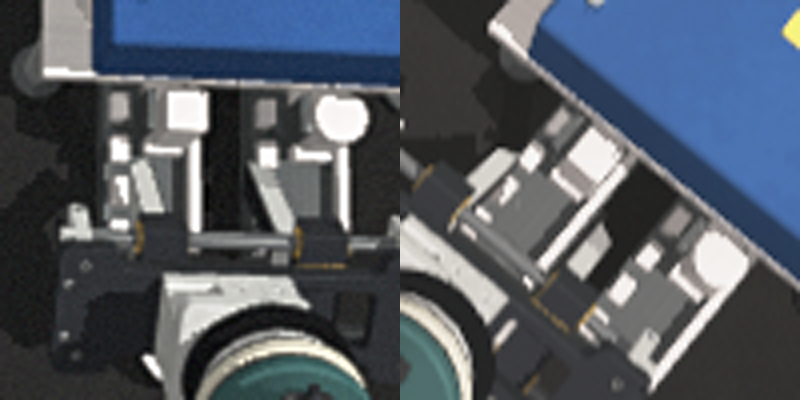

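The top view shows the fingers straddling the grip: finger tips are near (335,221) and (364,221), the square top is at (347,207.5). Pose readings are noisy by a few mm, so I'll average some before going in.

```bash
cat >> h.py <<'E'
def avg(n=8):
    L=[]
    for _ in range(n): snapshot("top"); o=get_obs(); L.append(np.r_[o["tool_pos"],o["wrist_force"]])
    L=np.array(L); print("t",o["time"],"avg",np.round(L.mean(0),4),"sd",np.round(L.std(0),4),"w",o["width"]); return L.mean(0)
E
python3 -c "
from h import *
avg()"
```

```text
t 3.7667 avg [ 0.5067 -0.1696  0.1224  0.0064 -0.3967  0.0559] sd [1.000e-04 3.000e-04 4.000e-04 4.254e-01 3.928e-01 4.756e-01] w 0.050072105126454707
```

Call:
play_rows:
  rows:
    - [5.0,[0,0.3,0],[0,0,0]]
    - [5.0,[1.4,0.3,-1.9],[0,0,0]]
    - [5.0,[2.8,0.3,-3.8],[0,0,0]]
    - [5.0,[4.2,0.3,-5.8],[0,0,0]]
    - [5.0,[4.2,0.3,-5.8],[0,0,0]]
    - [5.0,[4.2,0.3,-5.8],[0,0,0]]
    - [5.0,[4.2,0.3,-5.8],[0,0,0]]

```text
time: 4.35
tool_pos: [0.5488, -0.1655, 0.0639]
ee_rot: [3.142, -0.664, -0.022]
wrist_force: [0.1, -0.4, 0.8]
width: 0.0503
```

```bash
python3 -c "
from h import *
avg(4);c=snap('top'); d=snap('scene')
def cr(c,x,y,w,h,k): return cv2.resize(c[0]['pixels'][y:y+h,x:x+w,::-1],None,fx=k,fy=k,interpolation=cv2.INTER_CUBIC)
cv2.imwrite('pics/z3.png',np.hstack([cr(c,310,185,80,80,5),cr(d,275,225,80,80,5)]))"
```

```text
t 4.55 avg [ 0.5491 -0.166   0.0649  0.1156 -0.1854  0.0917] sd [0.000e+00 1.000e-04 1.000e-04 2.402e-01 2.368e-01 6.411e-01] w 0.05004808036371395
```

View pics/z3.png

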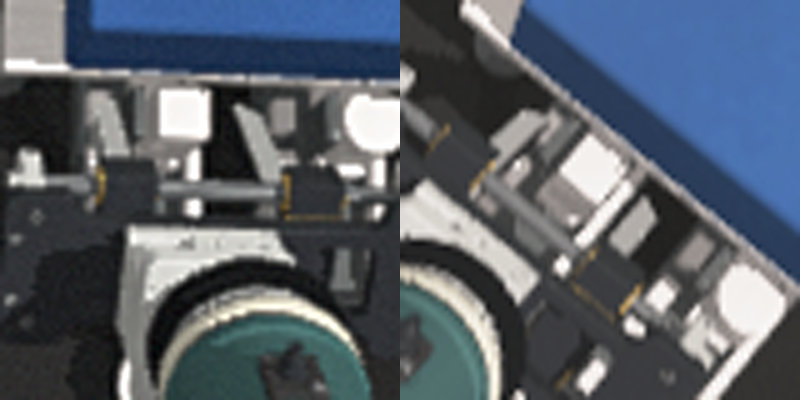

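The fingers straddle the square grip (top crop: tips at about (108,100) and (245,110), square top (185,113)), with the round one clear. Closing.

Call:
play_rows:
  rows:
    - [3.8,[0,0,0],[0,0,0]]
    - [3.8,[0,0,0],[0,0,0]]
    - [2.6,[0,0,0],[0,0,0]]
    - [2.6,[0,0,0],[0,0,0]]
    - [2.6,[0,0,0],[0,0,0]]
    - [2.6,[0,0,0],[0,0,0]]

```text
time: 5.15
tool_pos: [0.5489, -0.1659, 0.0634]
ee_rot: [3.141, -0.664, -0.023]
wrist_force: [-1.5, -0.4, 1.0]
width: 0.027
```

```bash
python3 -c "
from h import *
avg(4)"
```

```text
t 5.35 avg [ 0.5489 -0.1659  0.0634 -1.6928 -1.058   2.4552] sd [0.     0.     0.     0.3632 0.4415 0.6026] w 0.02725070046305987
```

Call:
play_rows:
  rows:
    - [1.5,[0,0,0],[0,0,0]]
    - [1.5,[0,0,0],[0,0,0]]
    - [1.5,[0,0,0],[0,0,0]]

```text
time: 5.6
tool_pos: [0.5489, -0.1659, 0.0634]
ee_rot: [3.141, -0.664, -0.023]
wrist_force: [-2.0, -3.0, 4.3]
width: 0.0275
```

Call:
play_rows:
  rows:
    - [1.5,[-0.4,0.01,0],[0,0,0]]
    - [1.5,[-0.8,0.02,0],[0,0,0]]
    - [1.5,[-1.2,0.03,0],[0,0,0]]
    - [1.5,[-1.6,0.04,0],[0,0,0]]
    - [1.5,[-2.0,0.05,0],[0,0,0]]
    - [1.5,[-2.3,0.05,0],[0,0,0]]
    - [1.5,[-2.5,0.06,0],[0,0,0]]
    - [1.5,[-2.5,0.06,0],[0,0,0]]

```text
time: 6.27
tool_pos: [0.5234, -0.1651, 0.0634]
ee_rot: [3.141, -0.664, -0.023]
wrist_force: [-2.2, -2.5, 4.2]
width: 0.0272
```

```bash
python3 -c "
from h import *
avg(6);c=snap('top'); d=snap('scene')
def cr(c,x,y,w,h,k): return cv2.resize(c[0]['pixels'][y:y+h,x:x+w,::-1],None,fx=k,fy=k,interpolation=cv2.INTER_CUBIC)
cv2.imwrite('pics/z4.png',np.hstack([cr(c,310,190,80,60,5),cr(d,275,235,80,60,5)]))"
```

```text
t 6.5667 avg [ 0.5237 -0.1651  0.0634 -1.7275 -3.302   4.7279] sd [1.000e-04 0.000e+00 0.000e+00 5.059e-01 4.925e-01 4.213e-01] w 0.026995164300177826
```

View pics/z4.png

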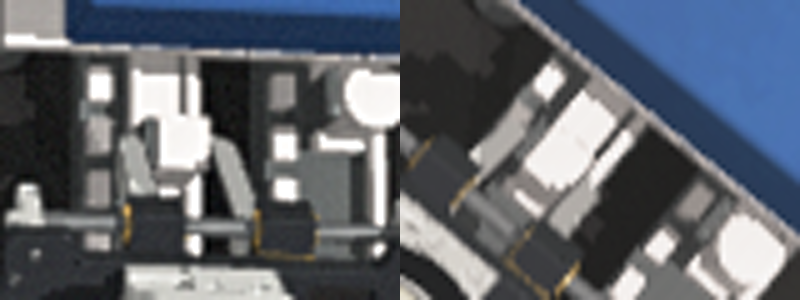

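The grip has moved out: its square top is at crop (183,143), previously (184,88), i.e. about 24 mm. The round cap is unchanged. Releasing.

Call:
play_rows:
  rows:
    - [5.0,[0,0,0],[0,0,0]]
    - [5.0,[0,0,0],[0,0,0]]
    - [5.0,[0,0,0],[0,0,0]]
    - [5.0,[0,0,0],[0,0,0]]
    - [5.0,[0,0,0],[0,0,0]]

```text
time: 7.08
tool_pos: [0.5229, -0.1642, 0.0616]
ee_rot: [-3.14, -0.661, -0.022]
wrist_force: [-0.3, -0.2, 0.7]
width: 0.0494
```

```bash
python3 -c "
from h import *
avg(4);c=snap('top'); d=snap('scene')
def cr(c,x,y,w,h,k): return cv2.resize(c[0]['pixels'][y:y+h,x:x+w,::-1],None,fx=k,fy=k,interpolation=cv2.INTER_CUBIC)
cv2.imwrite('pics/z5.png',np.hstack([cr(c,310,190,80,60,5),cr(d,275,235,80,60,5)]))"
```

```text
t 7.2833 avg [ 0.5233 -0.1646  0.0623 -0.2451  0.0424  0.4463] sd [1.000e-04 2.000e-04 3.000e-04 3.714e-01 2.471e-01 3.690e-01] w 0.049598135117600056
```

View pics/z5.png

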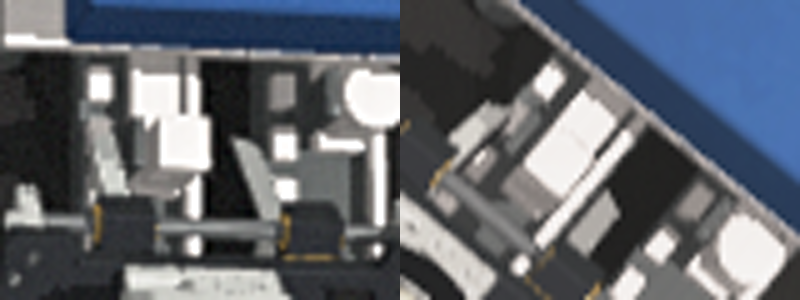

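The tab is back out (dark edge at crop u≈133 left of the square, as at the start), and the fingers are clear. Retreating along the tool axis.

Call:
play_rows:
  rows:
    - [5.0,[-1.8,0.1,2.4],[0,0,0]]
    - [5.0,[-3.7,0.1,4.7],[0,0,0]]
    - [5.0,[-6.2,0.1,7.9],[0,0,0]]
    - [5.0,[-7.2,1.5,10.5],[0,0,0]]
    - [5.0,[-6,5,12.5],[0,0,0]]
    - [5.0,[-5,8.5,13.5],[0,0,0]]
    - [5.0,[-4,12,13.5],[0,0,0]]
    - [5.0,[-4,12,13.5],[0,0,0]]

```text
time: 8.05
tool_pos: [0.485, -0.0353, 0.2005]
ee_rot: [-3.139, -0.668, -0.008]
wrist_force: [-0.4, 0.5, 0.2]
width: 0.0503
```

```bash
python3 - <<'E'
from h import *
a=avg(4);c=snap('top'); d=snap('scene')
y=np.radians(-13.8); X=np.array([np.cos(y),np.sin(y),0]);Y=np.array([-X[1],X[0],0])
O=np.array([.6267,.1621,0])+.01*X
def box(c,k,x0,y0,w,h):
    im=cv2.resize(c[0]['pixels'][y0:y0+h,x0:x0+w,::-1],None,fx=k,fy=k,interpolation=cv2.INTER_CUBIC)
    q=lambda a,b,z:tuple(np.round((proj(c,O+a*X+b*Y+[0,0,z])+.5-[x0,y0])*k-.5).astype(int).tolist())
    pl=lambda P,col:cv2.polylines(im,[np.array([q(*p) for p in P])],True,col,1)
    pl([(-.09,-.007,.098),(-.09,.007,.098),(-.07,.007,.098),(-.07,-.007,.098)],(0,0,255))
    pl([(-.02,-.013,.1),(-.02,.013,.1),(0,.013,.1),(0,-.013,.1)],(0,255,0))
    pl([(-.03,-.045,.08),(-.03,.045,.08),(.045,.045,.08),(.045,-.045,.08)],(255,255,0))
    return im
cv2.imwrite("pics/z6.png",np.hstack([box(c,6,175,138,65,75),box(d,6,190,110,65,75)]))
goto([*(O-.081*X)[:2],.088],y+np.pi/2,0,.10); goto([*(O-.081*X)[:2],.088],y+np.pi/2,0,0)
print(get_obs()["joint_positions"])
E
```

```text
t 8.25 avg [ 0.4837 -0.0424  0.1981  0.3209 -0.2475  0.0217] sd [3.000e-04 2.500e-03 6.000e-04 3.083e-01 5.629e-01 4.494e-01] w 0.05019956383106437
z [ 0. -0. -1.] tcp [0.5577 0.179  0.1692] shift cm [ 7.45 22.59 -2.8 ] turn [-0.434  0.568  1.303]
z [ 0. -0. -1.] tcp [0.5577 0.179  0.0692] shift cm [  7.45  22.59 -12.8 ] turn [-0.434  0.568  1.303]
[-0.3800266  -0.60887459  2.04171575  0.24294153  1.08951018  1.17348752]
```

View pics/z6.png

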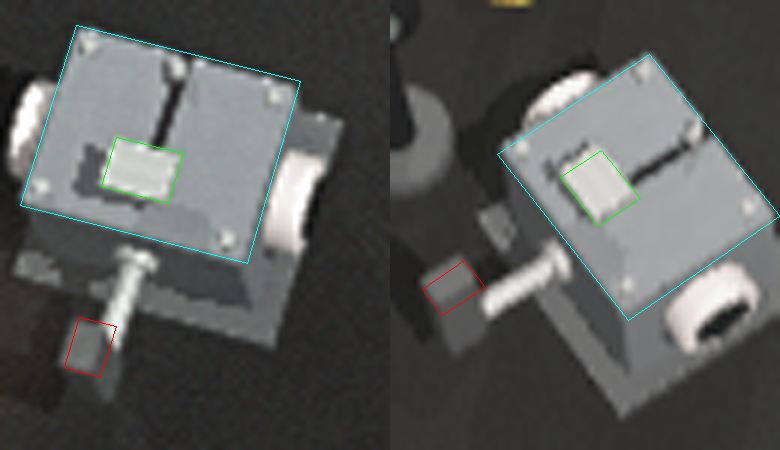

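Model overlays match the trip plate, box and knob top in both views (red box on the knob at about (90,347) and (453,287) in the crops). Moving over the knob.

Call:
play_rows:
  rows:
    - [5.0,[0,3,0.5],[-0.434,0.568,1.303]]
    - [5.0,[0,6,0.5],[-0.434,0.568,1.303]]
    - [5.0,[1,9,0.5],[-0.434,0.568,1.303]]
    - [5.0,[2,12,0.5],[-0.434,0.568,1.303]]
    - [5.0,[3.5,15,0.5],[-0.434,0.568,1.303]]
    - [5.0,[5,18,0.5],[-0.434,0.568,1.303]]
    - [5.0,[6.5,21,0.5],[-0.434,0.568,1.303]]
    - [5.0,[7.5,22.6,0.5],[-0.434,0.568,1.303]]

```text
time: 9.02
tool_pos: [0.5605, 0.1809, 0.2022]
ee_rot: [3.04, -0.205, 0.918]
wrist_force: [-0.4, -0.1, 0.5]
width: 0.0502
```

```bash
cat > g2.py <<'E'
from h import *
import sys
y=np.radians(-13.8); X=np.array([np.cos(y),np.sin(y),0])
O=np.array([.6267,.1621,0])+.01*X
avg(6)
goto([*(O-.081*X)[:2],.088],y+np.pi/2,0,0)
print(get_obs()["joint_positions"])
E
python3 g2.py
```

```text
t 9.3167 avg [0.5605 0.1799 0.201  0.238  0.2962 0.0748] sd [1.8000e-03 1.5000e-03 1.1000e-03 1.5402e+00 8.6860e-01 6.5060e-01] w 0.050206524640630676
z [ 0. -0. -1.] tcp [0.5577 0.179  0.0692] shift cm [ -0.08   0.02 -13.36] turn [-0.143  0.184  0.427]
[ 0.17416279 -0.02098604  1.46658473  0.06152561  1.47274525  0.84517865]
```

Call:
play_rows:
  rows:
    - [4.6,[-0.1,0,-1],[-0.143,0.184,0.427]]
    - [4.6,[-0.1,0,-2],[-0.143,0.184,0.427]]
    - [4.6,[-0.1,0,-3],[-0.143,0.184,0.427]]
    - [4.6,[-0.1,0,-3],[-0.143,0.184,0.427]]
    - [4.6,[-0.1,0,-3],[-0.143,0.184,0.427]]
    - [4.6,[-0.1,0,-3],[-0.143,0.184,0.427]]
    - [4.6,[-0.1,0,-3],[-0.143,0.184,0.427]]

```text
time: 9.9
tool_pos: [0.5574, 0.1802, 0.1742]
ee_rot: [3.139, -0.002, 1.33]
wrist_force: [-0.3, 0.5, 0.5]
width: 0.0461
```

```bash
python3 g2.py
```

```text
t 10.2 avg [ 0.5574  0.1807  0.1741  0.1051 -0.0084 -0.3029] sd [0.000e+00 2.000e-04 2.000e-04 3.853e-01 4.526e-01 4.250e-01] w 0.04609272023205015
z [ 0. -0. -1.] tcp [0.5577 0.179  0.0692] shift cm [  0.03  -0.19 -10.44] turn [-0.001  0.001 -0.003]
[2.16692783e-01 1.68889645e-01 1.30217136e+00 7.72833460e-04
 1.66915407e+00 4.54455103e-01]
```

Well aligned; descend and close.

Call:
play_rows:
  rows:
    - [4.6,[0,-0.2,-2.5],[0,0,0]]
    - [4.6,[0,-0.2,-5],[0,0,0]]
    - [4.6,[0,-0.2,-7.5],[0,0,0]]
    - [4.6,[0,-0.2,-9.5],[0,0,0]]
    - [4.6,[0,-0.2,-10.4],[0,0,0]]
    - [4.6,[0,-0.2,-10.4],[0,0,0]]
    - [4.6,[0,-0.2,-10.4],[0,0,0]]

```text
time: 10.78
tool_pos: [0.5578, 0.1792, 0.0694]
ee_rot: [-3.142, -0.001, 1.334]
wrist_force: [0.8, 1.2, 0.5]
width: 0.046
```

```bash
python3 g2.py
```

```text
t 11.0833 avg [0.5588 0.1795 0.0709 0.0612 0.3808 0.2197] sd [2.000e-04 0.000e+00 3.000e-04 3.729e-01 4.675e-01 7.969e-01] w 0.04580812552288784
z [ 0. -0. -1.] tcp [0.5577 0.179  0.0692] shift cm [-0.08 -0.04 -0.13] turn [-0.001  0.003 -0.004]
[2.13695869e-01 2.14325186e-01 1.45567581e+00 7.12389987e-04
 1.46881835e+00 4.50536572e-01]
```

Call:
play_rows:
  rows:
    - [3.0,[0,0,0],[0,0,0]]
    - [3.0,[0,0,0],[0,0,0]]
    - [1.0,[0,0,0],[0,0,0]]
    - [1.0,[0,0,0],[0,0,0]]
    - [1.0,[0,0,0],[0,0,0]]
    - [1.0,[0,0,0],[0,0,0]]
    - [1.0,[0,0,0],[0,0,0]]

```text
time: 11.67
tool_pos: [0.5578, 0.1791, 0.069]
ee_rot: [3.141, -0.001, 1.334]
wrist_force: [0.8, -1.0, -0.8]
width: 0.0194
```

```bash
python3 g2.py
```

```text
t 11.9667 avg [ 0.5579  0.1791  0.069   1.5261 -0.014  -0.5034] sd [0.     0.     0.     0.6248 0.5525 0.3073] w 0.019519424725496805
z [ 0. -0. -1.] tcp [0.5577 0.179  0.0692] shift cm [-0.01 -0.01  0.02] turn [-0.001  0.    -0.004]
[2.13617441e-01 2.15521410e-01 1.45729810e+00 4.98790589e-04
 1.46823793e+00 4.50534641e-01]
```

Call:
play_rows:
  rows:
    - [1.0,[-0.5,0.12,0],[0,0,0]]
    - [1.0,[-1.0,0.25,0],[0,0,0]]
    - [1.0,[-1.5,0.37,0],[0,0,0]]
    - [1.0,[-2.0,0.49,0],[0,0,0]]
    - [1.0,[-2.5,0.61,0],[0,0,0]]
    - [1.0,[-3.0,0.74,0],[0,0,0]]
    - [1.0,[-3.25,0.8,0],[0,0,0]]
    - [1.0,[-3.25,0.8,0],[0,0,0]]

```text
time: 12.63
tool_pos: [0.5278, 0.1873, 0.069]
ee_rot: [3.135, -0.003, 1.334]
wrist_force: [10.2, -0.6, -5.3]
width: 0.0196
```

```bash
python3 g2.py
```

```text
t 12.9333 avg [ 0.5281  0.1872  0.069   9.1924  0.1838 -5.876 ] sd [1.000e-04 0.000e+00 0.000e+00 3.624e-01 4.226e-01 3.876e-01] w 0.019428617430959312
z [ 0. -0. -1.] tcp [0.5577 0.179  0.0692] shift cm [ 2.96 -0.82  0.02] turn [-0.001  0.007 -0.003]
[ 2.39854520e-01  1.55435259e-01  1.52766485e+00 -5.84368402e-04
  1.45144919e+00  4.77291472e-01]
```

Call:
play_rows:
  rows:
    - [1.0,[-0.15,0.04,0],[0,0,0]]
    - [1.0,[-0.3,0.07,0],[0,0,0]]
    - [1.0,[-0.3,0.07,0],[0,0,0]]

```text
time: 13.18
tool_pos: [0.5253, 0.188, 0.069]
ee_rot: [3.135, -0.003, 1.333]
wrist_force: [9.7, -0.2, -6.1]
width: 0.0194
```

```bash
python3 g2.py
```

```text
t 13.4833 avg [ 0.5253  0.188   0.069   9.513   0.1847 -5.8944] sd [0.     0.     0.     0.4547 0.462  0.4325] w 0.019415231874810354
z [ 0. -0. -1.] tcp [0.5577 0.179  0.0692] shift cm [ 3.24 -0.89  0.02] turn [-0.001  0.007 -0.003]
[ 2.42307247e-01  1.49960486e-01  1.53389110e+00 -5.60530968e-04
  1.45024987e+00  4.79789804e-01]
```

Call:
play_rows:
  rows:
    - [1.0,[0.2,-0.05,0],[0,0,0]]
    - [1.0,[0.4,-0.1,0],[0,0,0]]
    - [1.0,[0.5,-0.12,0],[0,0,0]]
    - [1.0,[0.5,-0.12,0],[0,0,0]]

```text
time: 13.82
tool_pos: [0.5303, 0.1866, 0.069]
ee_rot: [3.135, -0.003, 1.333]
wrist_force: [9.4, 0.5, -5.7]
width: 0.0192
```

```bash
python3 g2.py
```

```text
t 14.1167 avg [ 0.5302  0.1866  0.069   9.3906  0.0742 -6.0619] sd [0.     0.     0.     0.3792 0.3533 0.3998] w 0.019150865986512233
z [ 0. -0. -1.] tcp [0.5577 0.179  0.0692] shift cm [ 2.75 -0.76  0.02] turn [-0.001  0.007 -0.003]
[ 2.38057597e-01  1.59205562e-01  1.52331969e+00 -6.75592171e-04
  1.45196847e+00  4.75538235e-01]
```

Call:
play_rows:
  rows:
    - [1.0,[0.1,-0.02,0],[0,0,0]]
    - [1.0,[0.2,-0.05,0],[0,0,0]]
    - [1.0,[0.2,-0.05,0],[0,0,0]]

```text
time: 14.37
tool_pos: [0.5308, 0.1865, 0.069]
ee_rot: [3.138, -0.002, 1.334]
wrist_force: [6.0, 0.9, -3.8]
width: 0.0191
```

```bash
python3 g2.py
```

```text
t 14.6667 avg [ 0.5308  0.1865  0.069   6.1612  0.4439 -3.5529] sd [0.     0.     0.     0.2603 0.5075 0.4204] w 0.019420434626930785
z [ 0. -0. -1.] tcp [0.5577 0.179  0.0692] shift cm [ 2.69 -0.74  0.02] turn [-0.001  0.004 -0.004]
[2.36765105e-01 1.62408563e-01 1.51963592e+00 4.02949510e-04
 1.45512458e+00 4.73818516e-01]
```

The knob now stops moving and the force falls, so the sear is holding at about 28 mm. Opening and lifting.

Call:
play_rows:
  rows:
    - [4.6,[0,0,0],[0,0,0]]
    - [4.6,[0,0,0],[0,0,0]]
    - [4.6,[0,0,0],[0,0,0]]
    - [4.6,[0,0,0],[0,0,0]]
    - [4.6,[0,0,3],[0,0,0]]
    - [4.6,[0,0,6],[0,0,0]]
    - [4.6,[0,0,9],[0,0,0]]
    - [0,[0,0,9],[0,0,0]]

```text
time: 15.33
tool_pos: [0.5324, 0.1872, 0.1668]
ee_rot: [3.131, -0.007, 1.334]
wrist_force: [1.2, 0.4, 1.8]
width: 0.0422
```

```bash
python3 - <<'E'
from h import *
exec(open("g2.py").read().split("avg(6)")[0])
avg(6)
goto([*(O-.011*X)[:2],.1],y+np.pi/2,0,0.03,tip=True)
c=snap('top'); d=snap('scene')
def box(c,k,x0,y0,w,h):
    im=cv2.resize(c[0]['pixels'][y0:y0+h,x0:x0+w,::-1],None,fx=k,fy=k,interpolation=cv2.INTER_CUBIC)
    q=lambda a,b,z:tuple(np.round((proj(c,O+a*X+b*np.array([-X[1],X[0],0])+[0,0,z])+.5-[x0,y0])*k-.5).astype(int).tolist())
    cv2.polylines(im,[np.array([q(*p) for p in [(-.118,-.007,.098),(-.118,.007,.098),(-.098,.007,.098),(-.098,-.007,.098)]])],True,(0,0,255),1)
    return im
cv2.imwrite("pics/z7.png",np.hstack([box(c,5,165,138,75,90),box(d,5,175,110,75,90)]))
E
```

```text
t 15.6333 avg [ 0.529   0.1862  0.1591 -0.0198  0.3359 -0.4781] sd [1.200e-03 3.000e-04 2.500e-03 5.312e-01 2.091e-01 5.166e-01] w 0.018695778587581955
z [ 0. -0. -1.] tcp [0.6257 0.1623 0.13  ] shift cm [ 9.78 -2.36 -2.67] turn [ 0.    -0.004 -0.004]
```

View pics/z7.png

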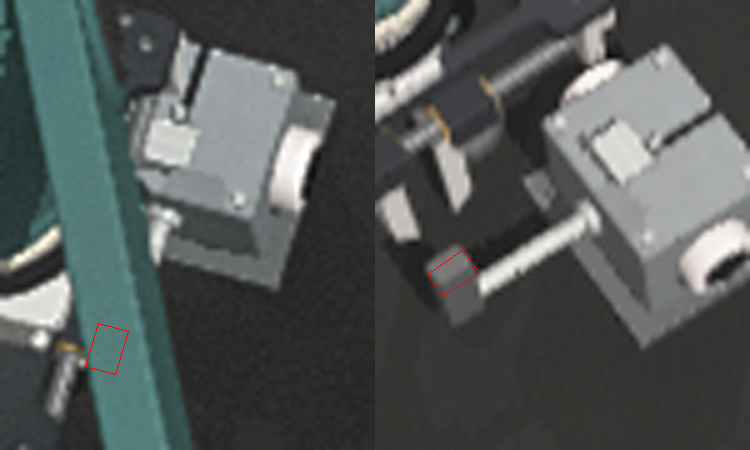

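The knob stands drawn under the red 28 mm box (right crop (453,272)), and the fingers are clear of it. Now go over the trip plate with the fingers closed.

Call:
play_rows:
  rows:
    - [0,[3.3,-0.8,0],[0,0,0]]
    - [0,[6.6,-1.6,0],[0,0,0]]
    - [0,[9.8,-2.4,0],[0,0,0]]
    - [0,[9.8,-2.4,-1.4],[0,0,0]]
    - [0,[9.8,-2.4,-2.7],[0,0,0]]
    - [0,[9.8,-2.4,-2.7],[0,0,0]]
    - [0,[9.8,-2.4,-2.7],[0,0,0]]

```text
time: 16.32
tool_pos: [0.6253, 0.1623, 0.1299]
ee_rot: [-3.137, 0.001, 1.334]
wrist_force: [-0.5, 0.5, 0.2]
width: 0.0002
```

```bash
python3 - <<'E'
from h import *
exec(open("g2.py").read().split("avg(6)")[0])
avg(8)
goto([*(O-.011*X)[:2],.1],y+np.pi/2,0,0,tip=True)
E
```

```text
t 16.7167 avg [ 0.6269  0.1626  0.133   0.3573 -0.2515  0.462 ] sd [4.000e-04 1.000e-04 6.000e-04 5.916e-01 4.502e-01 7.251e-01] w 0.0006185983837351822
z [ 0. -0. -1.] tcp [0.6257 0.1623 0.1   ] shift cm [-0.15 -0.01 -3.3 ] turn [-0.001  0.002 -0.004]
```

Call:
play_rows:
  rows:
    - [0,[-0.1,0,-1.5],[0,0,0]]
    - [0,[-0.1,0,-2.8],[0,0,0]]
    - [0,[-0.1,0,-3.3],[0,0,0]]
    - [0,[-0.1,0,-3.6],[0,0,0]]
    - [0,[-0.1,0,-3.8],[0,0,0]]
    - [0,[-0.1,0,-4.0],[0,0,0]]
    - [0,[-0.1,0,-4.0],[0,0,0]]

```text
time: 17.3
tool_pos: [0.6262, 0.1622, 0.092]
ee_rot: [-3.141, -0.001, 1.334]
wrist_force: [0.3, -0.2, -0.3]
width: 0.0007
```

```bash
python3 - <<'E'
from h import *
exec(open("g2.py").read().split("avg(6)")[0])
avg(4); d=snap("scene"); print([(round(float(s["confidence"]),2),np.round(s["point"],1)) for s in silhouettes("scene","striker_knob")])
for s in(0,.028): print(s,proj(d,O-(.08+s)*X+[0,0,.09])[::-1])
E
```

```text
t 17.5 avg [ 0.6265  0.1622  0.0925  0.0242 -0.4954 -0.1823] sd [0.000e+00 0.000e+00 1.000e-04 2.411e-01 3.433e-01 3.018e-01] w 0.0007235980143259157
[(0.71, array([165. , 190.3])), (0.24, array([304.4, 284.2]))]
0 [158.878423   200.51185486]
0.028 [165.48677864 190.62701873]
```

```bash
python3 - <<'E'
from h import *
exec(open("g2.py").read().split("avg(6)")[0])
c=snap('top'); d=snap('scene')
cr=lambda c,x,y,w,h,k: cv2.resize(c[0]['pixels'][y:y+h,x:x+w,::-1],None,fx=k,fy=k,interpolation=cv2.INTER_CUBIC)
a=cr(d,180,100,80,90,5)
p=(proj(d,[.6265,.1622,.0925])-[180,100])*5; cv2.circle(a,(int(p[0]),int(p[1])),3,(0,0,255),1)
cv2.imwrite("pics/z8.png",np.hstack([cr(c,165,130,75,90,5),a])); print(p)
E
```

```text
[223.26031989 211.16274944]
```

View pics/z8.png

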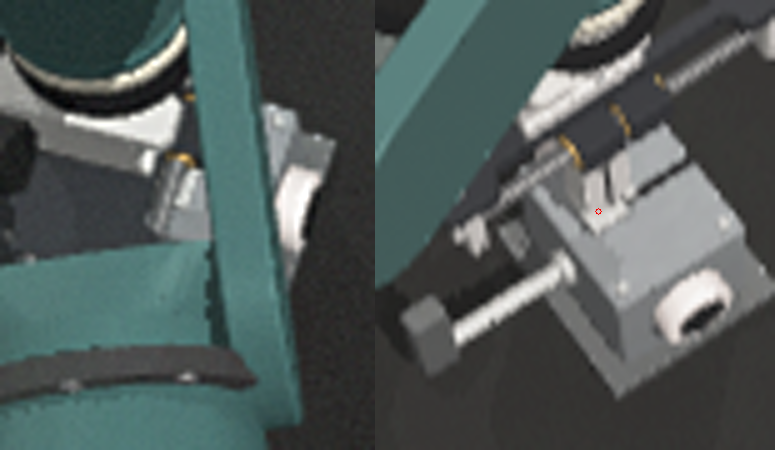

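The knob is still drawn and there is no contact force, so the tips seem not to be on the plate yet. I'll step lower, watching the force.

Call:
play_rows:
  rows:
    - [0,[0,0,-0.1],[0,0,0]]
    - [0,[0,0,-0.2],[0,0,0]]
    - [0,[0,0,-0.2],[0,0,0]]

```text
time: 17.95
tool_pos: [0.626, 0.1622, 0.0897]
ee_rot: [-3.141, -0.0, 1.334]
wrist_force: [-0.1, -0.3, -0.1]
width: 0.0005
```

```bash
cat > k.py <<'E'
from h import *
exec(open("g2.py").read().split("avg(6)")[0])
avg(3); d=snap("scene"); print([(round(float(s["confidence"]),2),np.round(s["point"],1)) for s in silhouettes("scene","striker_knob")])
E
python3 k.py
```

```text
t 18.1 avg [ 0.6261  0.1622  0.0898 -0.6215  0.223   0.0557] sd [1.000e-04 0.000e+00 1.000e-04 3.251e-01 3.295e-01 9.350e-02] w 0.0004129126937426649
[(0.8, array([165. , 191.6]))]
```

```bash
python3 - <<'E'
from h import *
exec(open("g2.py").read().split("avg(6)")[0])
d=snap('scene'); k=13; x0,y0=200,115
a=cv2.resize(d[0]['pixels'][y0:y0+45,x0:x0+60,::-1],None,fx=k,fy=k,interpolation=cv2.INTER_CUBIC)
a=cv2.convertScaleAbs(a,alpha=1.3)
Y=np.array([-X[1],X[0],0])
q=lambda P:((proj(d,P)+.5-[x0,y0])*k-.5).round().astype(int)
for z,col in((.1,(0,255,0)),(.09,(0,0,255))):
    cv2.polylines(a,[np.array([q(O+i*X+j*Y+[0,0,z]) for i,j in((-.02,-.013),(-.02,.013),(0,.013),(0,-.013))])],True,col,1)
cv2.circle(a,tuple(q([.6261,.1622,.0898]).tolist()),4,(255,0,255),2)
cv2.imwrite("pics/z9.png",a)
E
```

```text
(no output)
```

View pics/z9.png

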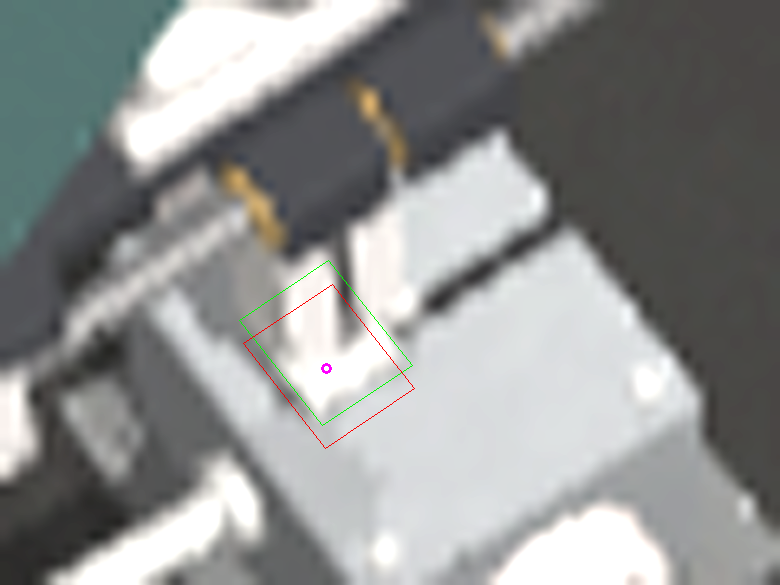

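The tips seem to end roughly 10 mm above the pose reading, just over the lit plate at (340,380). I'll keep stepping down gently.

Call:
play_rows:
  rows:
    - [0,[0,0,-0.1],[0,0,0]]
    - [0,[0,0,-0.2],[0,0,0]]
    - [0,[0,0,-0.2],[0,0,0]]
    - [0,[0,0,-0.2],[0,0,0]]

```text
time: 18.58
tool_pos: [0.6261, 0.1622, 0.0878]
ee_rot: [-3.141, -0.001, 1.334]
wrist_force: [0.2, -0.5, 0.9]
width: 0.0003
```

Call:
play_rows:
  rows:
    - [0,[0,0,-0.1],[0,0,0]]
    - [0,[0,0,-0.2],[0,0,0]]
    - [0,[0,0,-0.2],[0,0,0]]
    - [0,[0,0,-0.2],[0,0,0]]

```text
time: 18.92
tool_pos: [0.6261, 0.1622, 0.0858]
ee_rot: [-3.141, -0.001, 1.334]
wrist_force: [0.3, 0.2, 0.7]
width: 0.0006
```

```bash
python3 k.py
```

```text
t 19.0667 avg [0.6262 0.1622 0.086  0.0923 0.098  0.2481] sd [0.000e+00 0.000e+00 1.000e-04 4.798e-01 1.613e-01 8.910e-02] w 0.0006207821342075935
[(0.77, array([164. , 194.2])), (0.71, array([234. , 235.8])), (0.61, array([283.5, 341.6])), (0.3, array([264.7, 303.7]))]
```

Call:
play_rows:
  rows:
    - [0,[0,0,-0.1],[0,0,0]]
    - [0,[0,0,-0.2],[0,0,0]]
    - [0,[0,0,-0.2],[0,0,0]]
    - [0,[0,0,-0.2],[0,0,0]]

```text
time: 19.5
tool_pos: [0.6261, 0.1622, 0.0838]
ee_rot: [-3.141, -0.001, 1.334]
wrist_force: [-0.6, -0.2, 0.2]
width: 0.0006
```

Call:
play_rows:
  rows:
    - [0,[0,0,-0.1],[0,0,0]]
    - [0,[0,0,-0.2],[0,0,0]]
    - [0,[0,0,-0.2],[0,0,0]]
    - [0,[0,0,-0.2],[0,0,0]]

```text
time: 19.83
tool_pos: [0.6261, 0.1622, 0.0819]
ee_rot: [-3.141, -0.001, 1.334]
wrist_force: [-0.2, 0.2, 1.1]
width: 0.0005
```

```bash
python3 k.py
```

```text
t 19.9833 avg [ 0.6262  0.1622  0.082   0.188  -0.1013  0.3516] sd [0.     0.     0.     0.8104 0.0564 0.0825] w 4.2896122976692364e-05
[(0.61, array([165. , 193.9]))]
```

Call:
play_rows:
  rows:
    - [0,[0,0,-0.1],[0,0,0]]
    - [0,[0,0,-0.2],[0,0,0]]
    - [0,[0,0,-0.2],[0,0,0]]
    - [0,[0,0,-0.2],[0,0,0]]

```text
time: 20.42
tool_pos: [0.6261, 0.1622, 0.0799]
ee_rot: [-3.141, -0.001, 1.334]
wrist_force: [0.3, 0.1, -0.2]
width: 0.0004
```

```bash
python3 - <<'E'
exec(open("k.py").read())
s=silhouettes("scene","trip_top")
for i in s: v,u=np.nonzero(i["mask"]); print(i["confidence"],i["point"],u.min(),u.max(),v.min(),v.max())
import numpy as np
np.save("d_now.npy",d[0]["pixels"])
a=cv2.resize(d[0]["pixels"][115:160,200:260,::-1],None,fx=12,fy=12,interpolation=cv2.INTER_CUBIC)
cv2.imwrite("pics/z10.png",cv2.convertScaleAbs(a,alpha=0.8))
g=d[0]["pixels"][133:150,216:236].mean(2).astype(int); print(g)
E
```

```text
t 20.5667 avg [ 0.6261  0.1622  0.0799 -0.283   0.3501  0.0122] sd [0.     0.     0.     0.4118 0.1309 0.1518] w 0.0007004145708694655
[(0.7, array([165.3, 192.6]))]
[[114 114 155 114 121  67  64  62  57  53  53  53  98 147 169 171 170 170
  173 174]
 [137 153 150 123 123  90  56  54  54  54  54  98 161 187 193 172 171 171
  172 173]
 [144 147 111 113 102  88  50  53  54  73  58 150 187 188 187 169 172 172
  156 133]
 [122 104 112 116 113  76  49  53  98 152  53 169 188 187 188 177 170 142
  104  63]
 [106  97 113 116 116 101 121 147 161 187  48 161 187 188 187 187 144  83
   47  87]
 [102 103 110 116 116 116 176 188 187 187  70 143 187 187 187 187 108  43
   83 144]
 [102 102 104 116 116 116 201 188 188 187 101 117 187 188 187 150 121 132
  144 168]
 [103 102 101 109 115 116 190 188 187 187 115 100 187 187 161 115 155 169
  169 169]
 [143 144 103 103 112 116 161 187 187 188 116  90 188 196 170 139 168 168
  169 169]
 [168 138 103 103 102 112 137 187 188 187 138  92 192 194 174 151 166 168
  168 169]
 [168 143 142 102 100 104 121 187 188 188 172 182 172 169 153 160 166 168
  169 170]
 [156 168 168 144 143 101 106 203 168 190 188 193 160 162 162 168 168 168
  170 169]
 [126 163 169 169 168 103  91 174 186 165 168 166 169 171 170 170 169 169
  170 169]
 [ 93 142 168 169 168 131 127 122 183 146 161 170 170 170 170 170 169 170
  170 168]
 [ 76 105 155 160 159 151 153 140 153 153 168 170 169 168 169 168 170 170
  169 168]
 [ 77  76 118 146 152 152 154 154 153 152 168 168 169 168 169 170 170 169
  169 168]
 [ 85  95  80 128 149 153 153 153 153 151 159 159 169 168 169 170 170 170
  169 168]]
```

```bash
python3 - <<'E'
from h import *
exec(open("g2.py").read().split("avg(6)")[0])
c=snap("top"); d=snap("scene"); Y=np.array([-X[1],X[0],0]); I=[]
for m,x0,y0 in((d,207,118),(c,180,145)):
    k=10; a=cv2.resize(m[0]["pixels"][y0:y0+45,x0:x0+40,::-1],None,fx=k,fy=k,interpolation=cv2.INTER_CUBIC)
    q=lambda P:((proj(m,P)+.5-[x0,y0])*k-.5).round().astype(int)
    # expected fingers box if TCP reading is right (x' +-12.5, y' +-8), bottom at z, and 30 mm up
    t=np.array([.6261,.1622,.0799])
    for dz,col in((0,(0,0,255)),(.03,(255,0,255))):
        cv2.polylines(a,[np.array([q(t+i*X+j*Y+[0,0,dz]) for i,j in((-.0125,-.008),(-.0125,.008),(.0125,.008),(.0125,-.008))])],True,col,1)
    cv2.polylines(a,[np.array([q(O+i*X+j*Y+[0,0,.1]) for i,j in((-.02,-.013),(-.02,.013),(0,.013),(0,-.013))])],True,(0,255,0),1)
    I.append(a)
cv2.imwrite("pics/z11.png",np.hstack(I))
E
```

```text
(no output)
```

View pics/z11.png

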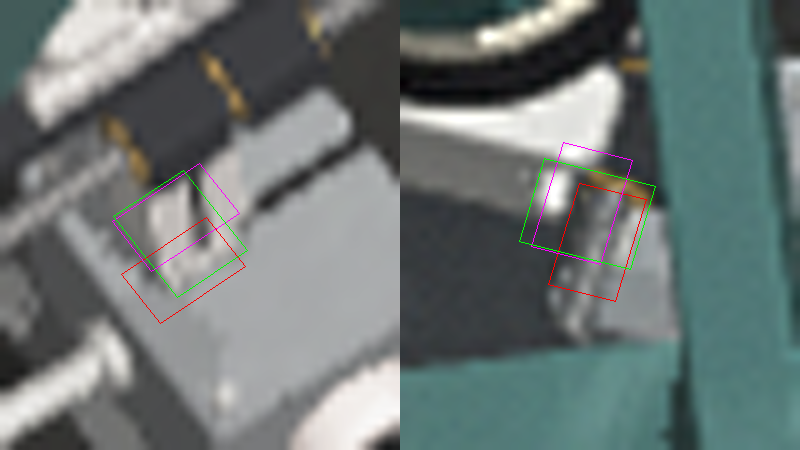

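The fingertips in the scene crop (about (180,245) and (230,225)) are clearly higher than the red box the reading predicts, and the plate is still visible below them. So I'll keep going down by force.

Call:
play_rows:
  rows:
    - [0,[0,0,-0.1],[0,0,0]]
    - [0,[0,0,-0.2],[0,0,0]]
    - [0,[0,0,-0.2],[0,0,0]]
    - [0,[0,0,-0.2],[0,0,0]]

```text
time: 21.15
tool_pos: [0.6263, 0.1622, 0.079]
ee_rot: [3.141, -0.001, 1.334]
wrist_force: [-1.5, -0.9, 4.3]
width: 0.0003
```

Call:
play_rows:
  rows:
    - [0,[0,0,-0.1],[0,0,0]]
    - [0,[0,0,-0.2],[0,0,0]]
    - [0,[0,0,-0.2],[0,0,0]]
    - [0,[0,0,-0.2],[0,0,0]]

```text
time: 21.48
tool_pos: [0.6262, 0.1622, 0.0754]
ee_rot: [-3.141, -0.001, 1.334]
wrist_force: [0.2, 1.5, -0.4]
width: 0.0002
```

```bash
python3 k.py
```

```text
t 21.6333 avg [ 0.6261  0.1622  0.0755 -0.341  -0.1149  2.5785] sd [0.000e+00 0.000e+00 2.000e-04 3.691e-01 3.150e-01 2.004e-01] w 0.0005882879514446041
[(0.74, array([157.8, 202. ]))]
```

Contact came at a reading of 0.079 and the knob is now at its home pixel position, so the shutter has fired. Lift away.

Call:
play_rows:
  rows:
    - [0,[0,0,2],[0,0,0]]
    - [0,[0,0,5],[0,0,0]]
    - [0,[0,0,9],[0,0,0]]
    - [0,[0,0,12],[0,0,0]]
    - [0,[-4,0,12],[0,0,0]]
    - [0,[-8,-2,12],[0,0,0]]
    - [0,[-12,-4,12],[0,0,0]]
    - [0,[-16,-6,12],[0,0,0]]

```text
time: 22.4
tool_pos: [0.4728, 0.1059, 0.1951]
ee_rot: [-3.141, -0.0, 1.335]
wrist_force: [0.2, -1.1, 1.1]
width: 0.0005
```

Call:
play_rows:
  rows:
    - [0,[-4,0,0],[0,0,0]]
    - [0,[-8,0,0],[0,0,0]]
    - [0,[-12,0,0],[0,0,0]]
    - [0,[-12,0,0],[0,0,0]]
    - [0,[-12,0,0],[0,0,0]]

```text
time: 22.82
tool_pos: [0.3534, 0.1063, 0.1962]
ee_rot: [3.139, -0.002, 1.334]
wrist_force: [0.3, -0.3, -0.0]
width: 0.0008
```

```bash
python3 - <<'E'
from h import *
exec(open("g2.py").read().split("avg(6)")[0])
avg(4)
ref={n:cv2.imread(f"pics/{n}0.png") for n in("top","scene")}
for n in("top","scene"):
    c=snap(n); r=cv2.resize(ref[n],(512,384),interpolation=cv2.INTER_AREA); im=c[0]["pixels"][:,:,::-1]
    dif=cv2.absdiff(r,np.ascontiguousarray(im)).max(2)
    for l,z in(("nd_slide_grip",.097),("iris_slide_grip",.097),("striker_knob",.09),("trip_top",.1),("lens_post_mid",.08),("dish_mid",.015),("driver_grip",.015)):
        print(n,l,[(round(float(s["confidence"]),2),np.round(s["point"],1).tolist(),np.round(ray(c,s["point"][::-1],z)[:2],3).tolist()) for s in silhouettes(n,l)[:4]])
    for nm,P in(("dish",[.427,-.185,.02]),("driver",[.48,.017,.01]),("lens base",[.619,.275,0]),("lens ring",[.619,.275,.134]),("iris",[.535,-.255,.097]),("knob",[.5587,.1787,.098]),("nd",[.537,-.168,.097])):
        u,v=proj(c,P).round().astype(int); print("  diff",nm,(u,v),dif[v-12:v+13,u-12:u+13].mean().round(1))
    if n=="top":
        print("row bands now (u 333..356, v 207..224)"); print(im[207:224,333:357].mean(2).astype(int)[::2])
        print("initial"); print(r[196:213,333:357].mean(2).astype(int)[::2])
E
```

```text
t 23.0167 avg [ 0.3552  0.1063  0.196  -0.0663 -0.1014  0.0117] sd [4.000e-04 0.000e+00 1.000e-04 6.208e-01 5.588e-01 3.465e-01] w 0.000554541175355304
top nd_slide_grip [(0.95, [217.1, 341.9], [0.515, -0.159])]
top iris_slide_grip [(0.83, [213.6, 377.0], [0.524, -0.237]), (0.64, [194.8, 191.3], [0.56, 0.175])]
top striker_knob [(0.54, [190.8, 191.0], [0.571, 0.177])]
top trip_top [(0.49, [167.2, 198.4], [0.624, 0.162]), (0.42, [161.0, 370.4], [0.644, -0.226])]
top lens_post_mid [(0.89, [177.2, 111.9], [0.603, 0.36]), (0.69, [213.1, 133.7], [0.52, 0.304]), (0.62, [134.9, 141.9], [0.706, 0.299]), (0.59, [174.4, 152.1], [0.611, 0.269])]
top dish_mid [(0.97, [262.7, 347.1], [0.423, -0.183])]
top driver_grip [(0.61, [236.3, 259.3], [0.482, 0.022])]
  diff dish (np.int64(348), np.int64(261)) 3.3
  diff driver (np.int64(261), np.int64(237)) 3.5
  diff lens base (np.int64(157), np.int64(180)) 3.3
  diff lens ring (np.int64(144), np.int64(164)) 3.4
  diff iris (np.int64(385), np.int64(209)) 5.6
  diff knob (np.int64(190), np.int64(195)) 3.5
  diff nd (np.int64(346), np.int64(207)) 47.5
row b
[... 2074 characters left out ...]
641, 0.169])]
scene trip_top [(0.6, [141.1, 224.6], [0.626, 0.162])]
scene lens_post_mid [(0.86, [89.5, 207.5], [0.712, 0.294]), (0.8, [97.7, 152.5], [0.608, 0.384]), (0.63, [144.2, 155.8], [0.521, 0.29]), (0.59, [118.1, 190.9], [0.627, 0.272])]
scene dish_mid [(0.91, [305.9, 285.7], [0.43, -0.184])]
scene driver_grip [(0.68, [236.3, 232.8], [0.477, 0.014])]
  diff dish (np.int64(285), np.int64(307)) 2.1
  diff driver (np.int64(233), np.int64(235)) 1.1
  diff lens base (np.int64(192), np.int64(134)) 1.6
  diff lens ring (np.int64(185), np.int64(109)) 1.4
  diff iris (np.int64(344), np.int64(285)) 3.4
  diff knob (np.int64(200), np.int64(158)) 1.6
  diff nd (np.int64(313), np.int64(259)) 31.7
```

```bash
python3 -c "
from bench import *
print(close_job())"
```

```text
the job is handed in; nothing more can be done
None
```

I did the job in the order asked and handed it in at about 23 s of the 54 s allowed.

**Attenuator slide:** I pinched the square-topped grip, pulled it 25 mm along the platform and let go. In the last top view the grip has shifted about 24 mm. Its tab edge has the same profile as at the start, so it is fully out and latched at the next detent.

**Shutter:** I drew the knob about 34 mm and eased it back until the sear held it at about 28 mm, where the pull force dropped. After I let go, the picture showed it still drawn. Pressing the trip plate with the closed fingers fired it, and the knob is back at its home position in both cameras.

**Left alone:** The dish, screwdriver, lens post and round-topped slide show almost no image change from the start. The arm ended clear, with no force at the wrist.

**Disagreement:** The fingertips touched the trip plate only at a reported height of about 0.079 m, where I expected 0.100 m. In the pictures the tips also sat higher than the pose reading said. I did not find the cause, so I finished the press in small steps by force. The earlier grips on the slide and knob may therefore have been higher than planned, though both held.

All 12 allowed pictures were used before the last check, so that check was numerical (detections and image differences) and not by eye.

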